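# Return the heavy-headed probe to its stand

## Task

The measuring probe, the bar with the heavy block at one end, has been left lying on the bench. Pick it up by its stem at the balance point close behind the head, carry it level and set it gently into its stand, head in the walled nest and stem in the fork. Leave the plain bar with two thin end plates where it lies.

Things in the scene. Friction and masses are not known exactly. Their poses are not given: they have to be found in the camera images.
- probe: Probe, 0.6 kg: 12 x 12 mm square steel stem, heavy 40 mm cube head at one end with a 22 mm measuring tip beyond it, thin 40 x 40 x 8 mm plate at the other. Lies on head and plate, stem level, its centre line 20 mm above the bench. Origin: underside, 20 mm below the balance point; x along the stem to the head, z up. Head x = 34 to 74 mm, bare stem -156 to 34, end plate -164 to -156.
- probe_balance (a point): The probe's balance point (centre of mass), on the centre line of the stem, 34 mm from the head's inner face and 156 mm from the end plate's inner face. Axes as the probe's.
- plain_bar: Bystander, loose: a steel square bar 12 x 12 mm, 190 mm long between two equal thin plates 40 x 40 x 8 mm, with no head. About 0.28 kg. Origin: its middle, on the underside; x along the bar.
- stand: Stand, fixed on the bench: aluminium base 240 x 44 x 10 mm, dark walled nest for the head at one end, dark fork for the stem near the other. Origin: on the bench, below the seat point; x along the stand to the nest, z up. Nest floor 30 mm high, x = 40 to 84 mm, 54 mm between side walls 44 mm high; end wall 39 mm high. Fork x = -125 to -115 mm, slot 26 mm wide, prong tops 63 mm high.
- stand_seat (a point): Where the probe's balance point belongs: 50 mm above the bench, straight above the stand's origin, between nest and fork, with the stem level in the fork (slot bottom 44 mm high) and the head towards the stand's +x, its tip passing over the nest's end wall. Below this point is only the 10 mm base. Axes as the stand's.

How it is judged (in metres and radians):
On the way:
1. the probe is lifted 40 mm or more off the bench, gripped within 20 mm of its balance point and level within 10 degrees (height (world z) of probe_balance above 0.06 m and x of the grasp point in the frame of probe between -0.02 and 0.02 m and angle between probe's own z axis and vertical below 0.175 rad and contact force between the fingers and probe above 1 N), for 0.2 s.
At the end, for the whole second after the job is handed in: The probe rests released in its stand, head on the nest floor and stem in the fork: its balance point within 15 mm along and 12 mm across of the seat and within 6 mm of its height, along the stand within 10 degrees, upright within 6 degrees, at rest; the plain bar within 25 mm of where it lay (x of probe_balance in the frame of stand between -0.015 and 0.015 m and y of probe_balance in the frame of stand between -0.012 and 0.012 m and z of probe_balance in the frame of stand between 0.044 and 0.056 m and angle between the x axis of probe and the x axis of stand, either way round below 0.175 rad and angle between probe's own z axis and vertical below 0.1 rad and linear speed of probe below 0.02 m/s and contact force between the fingers and probe below 0.1 N and distance of plain_bar from where it was at the start of the episode below 0.025 m); the robot touches nothing.
It fails at once if the probe tips more than 15 degrees from level (angle between probe's own z axis and vertical above 0.262 rad).
It fails at once if the probe is let go more than 20 mm above its seat (height (world z) of probe_balance above 0.07 m and contact force between the fingers and probe below 0.05 N).
It fails at once if the plain bar is moved more than 25 mm (distance of plain_bar from where it was at the start of the episode above 0.025 m).
It also fails if it takes over 37 s, if anything falls off the work surface, if the arm or the gripper's body presses on something with over 40 N, if the wrist force passes 120 N, or if a joint passes its speed limit or range.

## Robot

A 7-joint arm with a two-finger parallel gripper is mounted at the origin on a cart in front of the work surface, level with it; the furniture and walls round the work are solid. World frame = base frame: x ahead of the robot, y to its left, z up, the work surface at z = 0. Lengths are in mm, angles in rad, forces in N, time in s.
With the tool pointing down it reaches from about 400 to 875 mm from the base axis. Payload 4.4 kg.
Tool frame: the origin (TCP) lies at the very end of the fingers, on their centre line; the grasp point (between the pads) lies 19 mm behind it; z points along the fingers, y is the line along which they close (so a half turn about z gives the same grasp; the last joint's range is limited). The gripper opens to 85 mm and grips with 20 to 120 N. Pads are 22 mm wide; open, the fingers measure 114 mm over their backs; the gripper's body (76 mm by 85 mm) begins 54 mm behind the grasp point. The pads swing forward as they close: fully open they stand 13 mm farther back than shut.
Start: joints at [1.27, 0.628, 0.038, 1.517, -0.027, 0.996, -0.02], TCP at [151.249, -632.172, 231.313] pointing down, gripper open.
Joint ranges: [-3.06, 3.06], [-0.37, 2.12], [-1.25, 1.32], [0.18, 2.47], [-1.1, 4.24], [0.23, 1.98], [-2.94, 2.94]. Speed limits (rad/s): [2.57, 2.57, 3.14, 3.14, 3.14, 3.14, 3.14].

## Interface

Orientations are given as [roll, pitch, yaw] about the fixed x, y, z axes, in that order (R = Rz(yaw) Ry(pitch) Rx(roll)).
In Python, from cell import sensors, get_image, camera_params, order gives the robot as it stands.
- The arm moves only by the shell command python3 -m inch 'ROWS' [OPENING]. ROWS is JSON, a list that holds one entry, the list of rows, each a list of 4 numbers: the shift along the tool's x, y, z in cm, then the turn about the tool's z in degrees. A call has 1 to 8 rows; each row is the pose to reach, as a shift and turn from the pose commanded when the call began, along the tool's axes at that moment; what a row does not reach only later rows make up. A row lasts 1/12 s, in which the tool goes at most 41.7 mm and 7.16 degrees, less where a joint would pass 70% of its speed; a pose out of reach is approached as far as the arm can. A call with a gripper value outside its range is refused whole. OPENING is the finger opening in cm, from 0 to 8.54, set as the call begins (- or left out, the last holds). The fingers move at their own pace and stop on an object; the grip force is fixed at half the most. Time passes only in rows, so rows that repeat a pose let the fingers close. It gives the time, the measured TCP pose, the force, the opening and the grip force at its end, in the units of the state.
- sensors.read_state(): the state, without advancing time (a new reading comes with each control period).
- get_image(name): name is "scene" or "top" or "wrist"; returns the picture (384x512x3 uint8, blue, green, red); there is no depth.
- camera_params(name): a dict with "mtx" (3x3 intrinsics, pixels), "rvec" (rotation vector, rad) and "tvec" (3), from world to camera coordinates, as OpenCV has them. Camera axes: x right, y down, z forward; pixel columns grow to the right and rows downward; lengths in mm; the calibration is good to about 2 mm. A picture is of the moment at which its call begins: read the wrist's pose just before it. camera_params takes no time and is no camera call; for the wrist camera it gives the pose at the moment of the call.
- order.finish_job(): hands the job in; it is judged then, once.
The state is a dict: "clock": time; "qpos": joint angles; "qd": joint speeds; "tau": joint torques, N m; "eef_pos": TCP position; "tool_rot": TCP orientation; "force": force on the tool from outside, world axes, zero at the start; "torque": the same for the moment, N m; "width": finger opening in mm; "gripper_force": force on a finger pad.
Only numpy, scipy, OpenCV 4.12 (cv2) and the standard library are available. Lean on these libraries where they do the work, as an engineer would, in place of code of your own. Each camera call takes 0.05 s, during which the arm holds its last target. There are 200 camera calls.

## Working session

There is one attempt and no reset: what is moved stays moved. The work goes in short steps, Python scripts to look and compute and a shell command to move; the robot and the scene stay as the last step left them, time stands still between calls to the robot, and variables do not carry over. Pictures are saved under pics/ and viewed, at most 11 in all, crops included, and the job is handed in when it is done.

```bash
ls; mkdir -p pics; python3 - <<'E'
from cell import sensors,get_image,camera_params
import cv2,numpy as np
a=get_image("top");b=get_image("scene")
cv2.imwrite("pics/top0.png",a);cv2.imwrite("pics/scene0.png",b)
s=sensors.read_state();print(s['clock'],s['eef_pos'],s['tool_rot'],s['width'])
for n in("top","scene"):
  p=camera_params(n);R=cv2.Rodrigues(np.array(p['rvec'],float))[0];print(n,p['mtx'],(-R.T@np.array(p['tvec'],float).ravel()).round(),R.round(2).tolist())
E
```

```text
pics
0.1 [ 151.1453292  -631.63581595  230.50012042] [-3.13994373e+00 -2.16106981e-05  2.34799980e-01] 85.19310526446587
top [[361.67339688   0.         256.84084427]
 [  0.         361.67339688 192.39451626]
 [  0.           0.           1.        ]] [ 315. -249.  921.] [[-0.03, -1.0, 0.0], [-0.98, 0.03, -0.19], [0.19, -0.01, -0.98]]
scene [[404.77232069   0.         251.75854389]
 [  0.         404.77232069 186.66713288]
 [  0.           0.           1.        ]] [ 75. 212. 668.] [[-0.72, -0.7, 0.01], [-0.49, 0.5, -0.71], [0.49, -0.52, -0.7]]
```

View pics/top0.png

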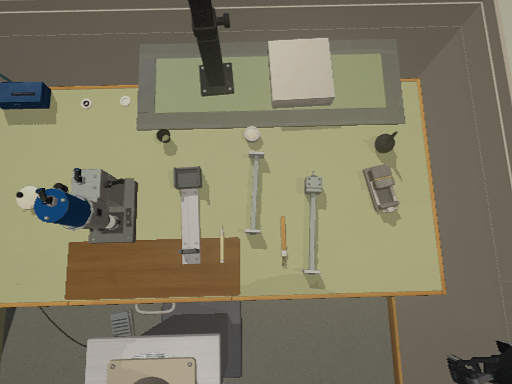

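View pics/scene0.png

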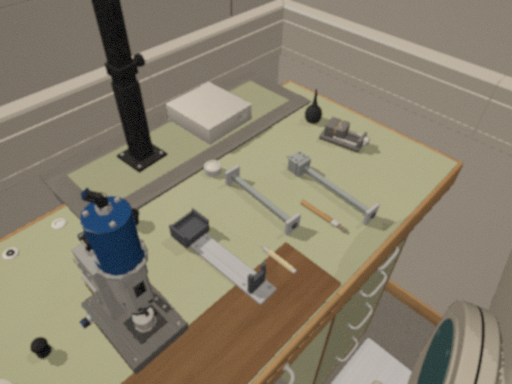

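The top view shows the probe with its head at about (314,185) and end plate at (312,271). The plain bar runs (256,155)–(252,232). The stand has its nest at (188,178) and its fork near (190,250), with the microscope to its left.

```bash
cat > h.py <<'E'
import cv2,numpy as np
from cell import sensors,get_image,camera_params
def ray(name,uv,z,p=None):
    p=p or camera_params(name)
    R=cv2.Rodrigues(np.array(p['rvec'],float))[0];c=-R.T@np.array(p['tvec'],float).ravel()
    uv=np.atleast_2d(np.array(uv,float))
    d=np.c_[uv,np.ones(len(uv))]@np.linalg.inv(np.array(p['mtx'])).T@R
    return c+d*((z-c[2])/d[:,2])[:,None]
E
python3 - <<'E'
import cv2,numpy as np
from h import *
a=cv2.imread("pics/top0.png")
hsv=cv2.cvtColor(a,cv2.COLOR_BGR2HSV);m=(hsv[...,1]<40).astype(np.uint8)*255
n,l,st,c=cv2.connectedComponentsWithStats(m)
for i in range(1,n):
    x,y,w,h,A=st[i]
    if A>60 and 160<c[i][0]<400 and 130<c[i][1]<290: print(i,st[i],c[i].round(1))
A=cv2.resize(a[160:290,160:345],None,fx=4.2,fy=4.2,interpolation=cv2.INTER_CUBIC)
cv2.imwrite("pics/crop.png",A)
# stem midlines
for x0,x1,r0,r1 in((295,330,198,265),(240,268,165,225)):
    P=[]
    for r in range(r0,r1,3):
        q=np.where(m[r,x0:x1])[0]
        if len(q): P.append((x0+q.mean(),r,len(q)))
    P=np.array(P);W=ray("top",P[:,:2],24)
    f=np.polyfit(W[:,0],W[:,1],1);print("y=%.4f x + %.1f"%tuple(f),"res",np.std(W[:,1]-np.polyval(f,W[:,0])),P[:,2].mean())
E
```

```text
211 [245 151  19  83 492] [254.4 190.7]
215 [ 174  166   27   98 1823] [189.2 212.7]
222 [303 170  19 104 737] [312.4 216.8]
237 [370 182  10  23  65] [374.8 194.2]
y=-0.0718 x + -363.7 res 0.5950399462043602 5.260869565217392
y=-0.0693 x + -217.0 res 0.4601101369048303 4.75
```

View pics/crop.png

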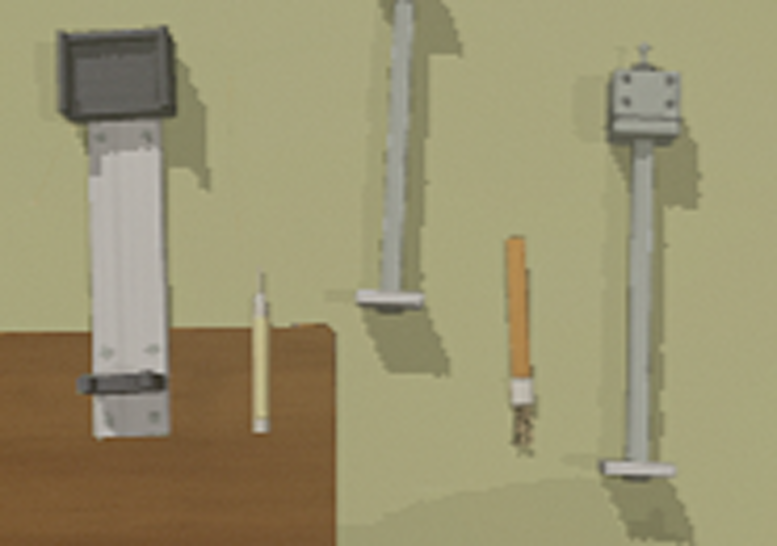

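The crop shows the head's top face over crop pixels (612–680, 71–121). The probe's plate is at row ~467, the nest rim at (58–175, 30–118) and the fork top at (80–165, ~380).

```bash
python3 - <<'E'
from h import *
def pt(n,X,Y,z):print(n,ray("top",[[160+(X+.5)/4.2-.5,160+(Y+.5)/4.2-.5]],z)[0].round(1)[:2])
pt("head rear top L",612,122,40);pt("head rear top R",680,121,40);pt("head front L",614,72,40);pt("head front R",680,70,40)
pt("plate far L",603,461,40);pt("plate far R",675,463,40);pt("plate near L",604,473,40);pt("plate nearR",676,473,40)
pt("stem head",643,142,26);pt("stem mid",640,300,26);pt("stem plate",638,455,26)
pt("nest TL",60,33,44);pt("nest TR",167,28,39);pt("nest BR",175,115,30);pt("nest BL",70,120,30)
pt("base BL",95,438,10);pt("base BR",170,435,10);pt("base TL",90,150,10);pt("base TR",163,150,10)
pt("fork L",79,378,63);pt("fork R",163,374,63)
pt("bar plate L",358,292,40);pt("bar plate R",424,294,40);pt("bar stem",391,285,26);pt("bar stem up",404,5,26)
E
```

```text
head rear top L [ 494.9 -378.5]
head rear top R [ 494.5 -418.9]
head front L [ 525.3 -381.3]
head front R [ 525.5 -420.8]
plate far L [ 298.7 -363. ]
plate far R [ 296.5 -403.9]
plate near L [ 292.  -363.3]
plate nearR [ 290.9 -404.1]
stem head [ 485.  -398.5]
stem mid [ 390.4 -391.4]
stem plate [ 301.2 -385.2]
nest TL [556.8 -51.6]
nest TR [ 559.6 -114.6]
nest BR [ 508.  -118.2]
nest BL [506.6 -55.4]
base BL [319.3 -68.8]
base BR [ 319.9 -112.9]
base TL [491.9 -63.5]
base TR [ 490.7 -108. ]
fork L [352.2 -70. ]
fork R [ 353.2 -116.8]
bar plate L [ 398.2 -225.9]
bar plate R [ 396.  -264.2]
bar stem [ 403.1 -245.1]
bar stem up [ 574.  -257.2]
```

```bash
python3 -m inch '[[[2,-1,0,2],[5,-2.3,0,5],[8.5,-3.9,0,8],[12,-5.5,0,11],[15.5,-7.1,0,14],[19,-8.7,0,16],[21,-9.6,0,17.6],[22,-10,0,17.6]]]' 6
```

```text
clock: 0.77
eef_pos: [345.9, -480.1, 230.9]
tool_rot: [-3.139, -0.001, -0.067]
force: [-0.3, 0.3, 0.6]
width: 60.4
gripper_force: 0.0
```

```bash
python3 -m inch '[[[1.5,-1.5,1,0.3],[4,-3.6,3,0.3],[6.5,-5.8,5.5,0.3],[8.5,-7.7,7.5,0.3],[9.7,-8.7,9,0.3],[10.1,-9.1,10,0.3],[10.1,-9.1,10,0.3],[10.1,-9.1,10,0.3]]]'
python3 - <<'E'
from h import *
s=sensors.read_state();print(s['eef_pos'],s['tool_rot'],s['clock'])
p=camera_params("wrist");np.save("wp.npy",p,allow_pickle=True)
a=get_image("wrist");cv2.imwrite("pics/w1.png",a)
P=np.array([[452.5,-396.2,20],[487,-398.6,20],[487,-378,0],[297,-385,20]],float)
print(cv2.projectPoints(P,np.array(p['rvec'],float),np.array(p['tvec'],float),np.array(p['mtx']),None)[0].round(1).tolist())
E
```

```text
clock: 1.43
eef_pos: [447.5, -401.9, 131.1]
tool_rot: [3.141, 0.002, -0.079]
force: [-0.0, 0.4, 0.6]
width: 59.9
gripper_force: 0.0
[ 447.49759993 -401.93076142  131.10841063] [ 3.14063166e+00  1.82021522e-03 -7.91637052e-02] 1.4333
[[[251.7, 178.4]], [[250.9, 134.8]], [[226.4, 132.5]], [[254.1, 336.2]]]
```

View pics/w1.png

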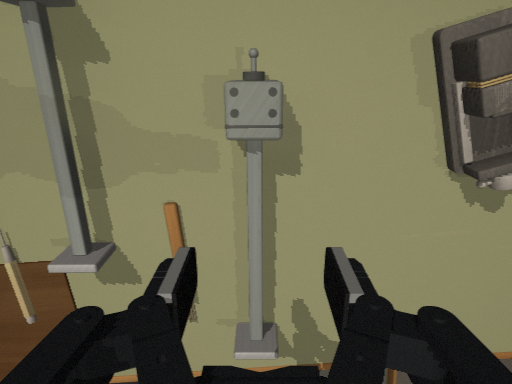

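The wrist view shows the head's top face at (226–282, 82–126) and its inner face from v 126 to 138. The stem's centre runs from (254.5,145) to (256.5,320), and the plate's top edge is at v≈325.

```bash
python3 - <<'E'
from h import *
p=np.load("wp.npy",allow_pickle=True).item()
a=cv2.imread("pics/w1.png");g=cv2.GaussianBlur(cv2.cvtColor(a,cv2.COLOR_BGR2GRAY),(0,0),1).astype(float)
R=cv2.Rodrigues(np.array(p['rvec'],float))[0];print((-R.T@np.array(p['tvec'],float).ravel()).round(1))
print("v profile",[(v,int(g[v,235:245].mean())) for v in range(76,146)])
print("plate",[(v,int(g[v,240:246].mean())) for v in range(316,364,1)])
P=[]
for v in range(150,310,10):
    d=np.diff(g[v,235:275]);P.append((235+.5+(np.argmax(abs(d[:18]))+18+np.argmax(abs(d[18:])))/2,v))
W=ray("wrist",P,26,p);f=np.polyfit(W[:,0],W[:,1],1);print(f,np.polyval(f,452.5),np.std(W[:,1]-np.polyval(f,W[:,0])))
for n,u,v,z in(("front",254,82,40),("back top",254,126,40),("back base",254,138,0),("platein",256,325,40)):print(n,ray("wrist",[[u,v]],z,p)[0])
E
```

```text
[ 530.8 -408.8  273.6]
v profile [(76, 111), (77, 111), (78, 110), (79, 104), (80, 100), (81, 105), (82, 116), (83, 123), (84, 126), (85, 127), (86, 127), (87, 125), (88, 120), (89, 116), (90, 114), (91, 113), (92, 113), (93, 113), (94, 115), (95, 119), (96, 123), (97, 126), (98, 128), (99, 128), (100, 128), (101, 129), (102, 129), (103, 129), (104, 129), (105, 129), (106, 129), (107, 129), (108, 126), (109, 120), (110, 114), (111, 111), (112, 109), (113, 109), (114, 109), (115, 111), (116, 115), (117, 120), (118, 125), (119, 127), (120, 128), (121, 128), (122, 128), (123, 125), (124, 115), (125, 99), (126, 88), (127, 92), (128, 107), (129, 121), (130, 127), (131, 128), (132, 128), (133, 128), (134, 128), (135, 127), (136, 123), (137, 113), (138, 100), (139, 90), (140, 90), (141, 94), (142, 98), (143, 99), (144, 100), (145, 102)]
plate [(316, 124), (317, 124), (318, 124), (319, 124), (320, 122), (321, 117), (322, 109), (323, 103), (324, 100), (325, 98), (326, 98), (327, 98), (328, 98), (329, 98), (330, 98), (331, 98), (332, 98), (333, 99), (334, 99), (335, 99), (336, 99), (337, 99), (338, 99), (339, 99), (340, 98), (341, 99), (342, 99), (343, 99), (344, 99), (345, 99), (346, 99), (347, 99), (348, 99), (349, 99), (350, 102), (351, 113), (352, 135), (353, 154), (354, 158), (355, 154), (356, 149), (357, 145), (358, 138), (359, 131), (360, 130), (361, 131), (362, 132), (363, 132)]
[-8.15026213e-02 -3.60602823e+02] -397.4827591679017 1.4671049071474862
front [ 525.29484778 -404.48793645   40.        ]
back top [ 496.39328023 -402.0452321    40.        ]
back base [ 480.76932334 -400.06765763    0.        ]
platein [ 327.21788409 -389.46915548   40.        ]
```

```bash
python3 -m inch '[[[0.2,-0.2,1,0],[0.5,-0.4,3,0],[0.5,-0.4,5,0],[0.5,-0.4,7,0],[0.5,-0.4,8,0],[0.5,-0.4,8,0],[0.5,-0.4,8,0],[0.5,-0.4,8,0]]]'
python3 - <<'E'
from h import *
a=get_image("wrist");cv2.imwrite("pics/w2.png",a)
s=sensors.read_state();print(s['eef_pos'],s['tool_rot'])
E
```

```text
clock: 2.15
eef_pos: [454.9, -397.8, 52.4]
tool_rot: [3.14, -0.002, -0.078]
force: [1.3, -0.3, 0.2]
width: 60.2
gripper_force: 0.0
[ 455.13713348 -397.67786384   52.64575239] [ 3.14004907e+00 -1.97484166e-03 -7.81528981e-02]
```

View pics/w2.png

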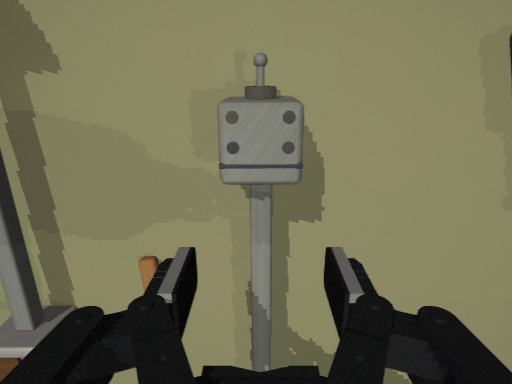

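The stem lies centred between the fingers (stem u≈261, fingers' middle u≈260) and is parallel to the tool, so I'll descend and close.

```bash
python3 -m inch '[[[0,0,1,0],[0,0,2.5,0],[0,0,3.6,0],[0,0,4.3,0],[0,0,4.6,0],[0,0,4.6,0],[0,0,4.6,0],[0,0,4.6,0]]]'
python3 -m inch '[[[0,0,0,0],[0,0,0,0],[0,0,0,0],[0,0,0,0],[0,0,0,0],[0,0,0,0],[0,0,0,0],[0,0,0,0]]]' 0
```

```text
clock: 2.87
eef_pos: [455.0, -397.0, 5.8]
tool_rot: [3.141, -0.001, -0.078]
force: [-0.1, 0.0, 0.6]
width: 59.9
gripper_force: 0.0
clock: 3.53
eef_pos: [454.8, -397.3, 5.8]
tool_rot: [3.141, -0.001, -0.078]
force: [-1.1, -0.3, 5.8]
width: 10.6
gripper_force: 59.6
```

```bash
python3 -m inch '[[[0,0,-0.1,0],[0,0,-0.3,0],[0,0,-0.6,0],[0,0,-1,0],[0,0,-1.5,0],[0,0,-2,0],[0,0,-2.3,0],[0,0,-2.5,0]]]'
python3 - <<'E'
from h import *
a=get_image("wrist");b=get_image("scene");cv2.imwrite("pics/w3.png",np.hstack([a,b[100:300,150:400].repeat(1,0)][:1]))
s=sensors.read_state();print(s['eef_pos'],s['force'],s['torque'],s['gripper_force'])
E
```

```text
clock: 4.2
eef_pos: [454.8, -396.9, 31.0]
tool_rot: [3.141, -0.001, -0.078]
force: [0.3, 0.5, -7.0]
width: 10.6
gripper_force: 58.4
[ 454.81854734 -396.8979997    30.91520592] [-0.19319968 -0.12570817 -6.86909172] [-0.01467339 -0.07998357  0.03884342] 58.42745840549469
```

View pics/w3.png

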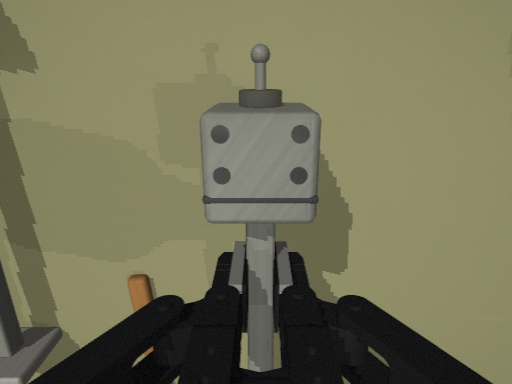

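The probe is off the bench, with the head at (202–320, 104–222) square to the tool and the stem between the pads. Next I'll work out the grip offset along the stem.

```bash
python3 - <<'E'
from h import *
p=camera_params("wrist");e=np.array(sensors.read_state()['eef_pos'])
for v in(104,222):
    W=ray("wrist",[[260,v]],65.2)[0];print(v,W.round(1),"along from grip",((W-e)[:2]@[.997,-.078]).round(1))
for u in(202,320):print(ray("wrist",[[u,115]],65)[0].round(1),ray("wrist",[[u,215]],65)[0].round(1))
E
```

```text
104 [ 528.8 -403.    65.2] along from grip 74.2
222 [ 488.3 -399.9   65.2] along from grip 33.6
[ 526.8 -384.3   65. ] [ 492.5 -379.7   65. ]
[ 523.9 -421.8   65. ] [ 489.3 -421.1   65. ]
```

```bash
python3 -m inch '[[[0,0,-0.5,0],[0,0,-1.5,0],[0,0,-3,0],[0,0,-5,0],[0,0,-7,0],[0,0,-8.5,0],[0,0,-9.3,0],[0,0,-9.5,0]]]'
python3 -m inch '[[[0,-0.4,0,0],[0,-1.2,0,0],[-0.1,-2.4,0,0],[-0.2,-4,0,-0.5],[-0.2,-6,0,-1],[-0.3,-8,0,-1.5],[-0.4,-10,0,-2],[-0.45,-12,0,-2.5]]]'
```

```text
clock: 4.97
eef_pos: [455.4, -397.4, 127.5]
tool_rot: [3.14, -0.003, -0.078]
force: [-0.1, -0.7, -8.0]
width: 10.9
gripper_force: 58.7
clock: 5.63
eef_pos: [458.5, -273.7, 124.4]
tool_rot: [-3.14, 0.002, -0.033]
force: [0.2, 0.4, -7.3]
width: 10.6
gripper_force: 58.6
```

```bash
python3 -m inch '[[[0,-2,0,-0.5],[0,-4,0,-1],[0,-6,0,-1.5],[0,-8,0,-2],[0.1,-10,0,-2.5],[0.1,-11.8,0,-3],[0.1,-13.3,0,-3.4],[0.1,-14.5,0,-3.7]]]'
python3 -m inch '[[[0,-1.1,0,0],[0,-2.1,0,0],[0,-3,0,0],[0,-3.8,0,0],[0,-4.3,0,0],[0,-4.5,0,0],[0,-4.5,0,0],[0,-4.5,0,0]]]'
python3 - <<'E'
from h import *
s=sensors.read_state();print(s['eef_pos'],s['tool_rot'])
np.save("wp.npy",camera_params("wrist"),allow_pickle=True)
a=get_image("wrist");cv2.imwrite("pics/w4.png",a);cv2.imwrite("pics/top4.png",get_image("top"));cv2.imwrite("pics/scene4.png",get_image("scene"))
E
```

```text
clock: 6.3
eef_pos: [464.3, -128.4, 124.7]
tool_rot: [-3.14, 0.002, 0.034]
force: [0.5, 0.1, -6.9]
width: 10.8
gripper_force: 58.7
clock: 6.97
eef_pos: [464.0, -87.4, 125.4]
tool_rot: [3.141, -0.0, 0.03]
force: [-0.3, -0.6, -8.1]
width: 10.5
gripper_force: 58.7
[464.02557988 -87.39393961 125.36935257] [ 3.14109170e+00 -2.72700648e-04  2.99411338e-02]
```

View pics/w4.png

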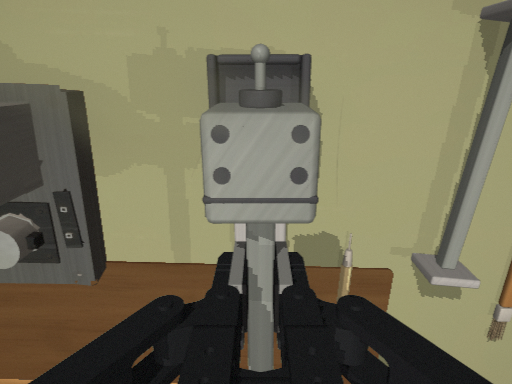

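View pics/scene4.png

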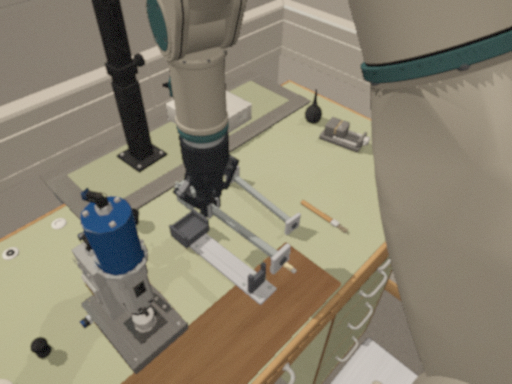

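The nest's side walls show at u≈208–218 and 301–311 (v 60–100) and its end wall at v≈54–64, straight under the head. The scene view shows the arm clear of the microscope and the bar untouched.

```bash
python3 - <<'E'
from h import *
p=np.load("wp.npy",allow_pickle=True).item()
a=cv2.imread("pics/w4.png");g=cv2.cvtColor(a,cv2.COLOR_BGR2GRAY).astype(int)
for v in(70,85,98):print(v,g[v,200:228].tolist(),g[v,292:318].tolist())
print(g[46:72,235].tolist())
print("base row 230",g[232,225:296].tolist())
E
```

```text
70 [140, 140, 141, 142, 142, 141, 123, 79, 76, 78, 79, 78, 78, 73, 64, 58, 51, 51, 55, 65, 66, 66, 66, 65, 66, 66, 66, 62] [50, 51, 50, 49, 47, 49, 49, 43, 37, 46, 58, 70, 74, 78, 77, 78, 71, 62, 85, 135, 153, 153, 153, 154, 155, 155]
85 [141, 139, 141, 141, 141, 141, 141, 124, 88, 83, 85, 86, 83, 80, 77, 68, 64, 59, 60, 65, 74, 72, 74, 72, 73, 77, 85, 84] [71, 71, 71, 71, 72, 71, 65, 52, 50, 60, 71, 77, 81, 81, 78, 77, 72, 63, 106, 150, 154, 153, 153, 154, 152, 152]
98 [141, 140, 141, 139, 139, 140, 141, 132, 104, 78, 84, 84, 82, 79, 77, 72, 67, 61, 59, 64, 70, 75, 75, 75, 72, 79, 86, 86] [78, 78, 78, 78, 77, 77, 71, 56, 59, 70, 80, 81, 83, 84, 84, 81, 70, 80, 103, 113, 114, 113, 115, 129, 151, 152]
[153, 153, 152, 143, 142, 143, 143, 139, 94, 74, 78, 83, 80, 76, 75, 67, 58, 50, 49, 61, 63, 61, 63, 62, 64, 65]
base row 230 [155, 157, 155, 155, 150, 142, 144, 145, 144, 150, 162, 171, 176, 172, 174, 174, 172, 172, 173, 175, 153, 90, 90, 92, 98, 98, 99, 101, 105, 106, 105, 104, 107, 108, 108, 108, 111, 108, 108, 109, 107, 106, 105, 103, 105, 105, 105, 100, 93, 101, 142, 172, 170, 172, 174, 177, 175, 174, 165, 147, 119, 103, 130, 155, 155, 155, 155, 152, 155, 155, 154]
```

```bash
python3 - <<'E'
from h import *
p=np.load("wp.npy",allow_pickle=True).item();e=np.array([464,-87.4,0])
t=.03;R=np.array([[np.cos(t),np.sin(t)],[-np.sin(t),np.cos(t)]])
for n,u,v,z in(("L70",206.5,70,44),("R70",309.7,70,44),("L98",207.9,98,44),("R98",308.8,98,44),("Li",213.5,85,44),("Ri",302.5,85,44),("end out",235,53.5,39),("end in",235,61,39),("baseL",229.5,232,10),("baseR",284.5,232,10)):
  W=ray("wrist",[[u,v]],z,p)[0];print(n,W.round(1),"rel",(R@(W-e)[:2]).round(1))
# top
E
```

```text
L70 [548.3 -51.4  44. ] rel [85.3 33.5]
R70 [ 550.3 -116.3   44. ] rel [ 85.4 -31.5]
L98 [531.2 -51.9  44. ] rel [68.3 33.4]
R98 [ 533.2 -117.1   44. ] rel [ 68.3 -31.7]
Li [539.4 -55.7  44. ] rel [76.3 29.4]
Ri [ 541.1 -112.4   44. ] rel [ 76.3 -27.3]
end out [558.7 -68.9  39. ] rel [95.2 15.6]
end in [554.3 -68.9  39. ] rel [90.8 15.7]
baseL [419.  -63.1  10. ] rel [-44.3  25.7]
baseR [ 420.4 -109.9   10. ] rel [-44.3 -21.2]
```

```bash
python3 -m inch '[[[0.1,0,0.4,0],[0.3,-0.1,1.2,0],[0.45,-0.1,2.4,0],[0.45,-0.1,3.6,0],[0.45,-0.1,4.5,0],[0.45,-0.1,4.9,0],[0.45,-0.1,5,0],[0.45,-0.1,5,0]]]'
python3 - <<'E'
from h import *
s=sensors.read_state();print(s['eef_pos'],s['tool_rot'])
np.save("wp.npy",camera_params("wrist"),allow_pickle=True)
a=get_image("wrist");b=get_image("scene")
b=cv2.resize(b[170:320,150:330],None,fx=2.56,fy=2.56,interpolation=cv2.INTER_CUBIC)
cv2.imwrite("pics/w5.png",np.hstack([a[:,180:340],b]));cv2.imwrite("pics/w5f.png",a)
E
```

```text
clock: 7.78
eef_pos: [468.3, -85.8, 75.0]
tool_rot: [-3.142, 0.001, 0.03]
force: [-1.3, 0.5, -7.0]
width: 10.8
gripper_force: 58.6
[468.30674817 -85.78132635  74.98460921] [-3.14153945e+00  5.69417383e-04  3.03488876e-02]
```

View pics/w5.png

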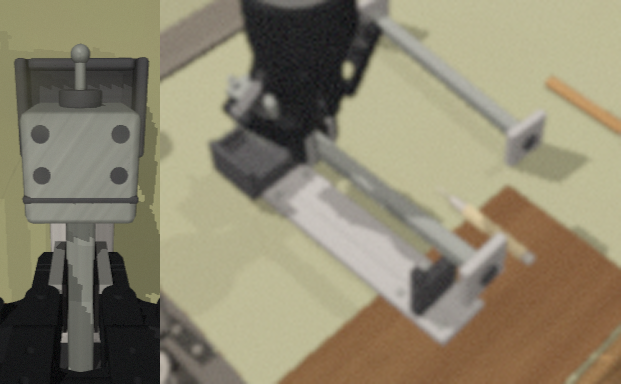

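The head sits centred between the nest walls (walls u 194–329, head u 202–320), and the stem lines up with the fork, so I'll lower it.

```bash
python3 -m inch '[[[0,0,0.4,0],[0,0,1.1,0],[0,0,1.9,0],[0,0,2.6,0],[0,0,3,0],[0,0,3.3,0],[0,0,3.5,0],[0,0,3.5,0]]]'
python3 -m inch '[[[0,0,0.08,0],[0,0,0.16,0],[0,0,0.24,0],[0,0,0.32,0],[0,0,0.36,0],[0,0,0.4,0],[0,0,0.4,0],[0,0,0.4,0]]]'
```

```text
clock: 8.55
eef_pos: [468.2, -85.7, 39.8]
tool_rot: [-3.141, 0.001, 0.031]
force: [-0.0, -0.4, -7.2]
width: 11.0
gripper_force: 58.6
clock: 9.22
eef_pos: [468.4, -85.7, 36.3]
tool_rot: [3.142, -0.0, 0.031]
force: [-0.9, 0.3, -7.1]
width: 10.4
gripper_force: 58.6
```

```bash
python3 -m inch '[[[0,0,0.03,0],[0,0,0.06,0],[0,0,0.09,0],[0,0,0.12,0],[0,0,0.12,0],[0,0,0.12,0]]]'
python3 - <<'E'
from h import *
a=get_image("wrist");b=get_image("scene")
b=cv2.resize(b[170:320,150:330],None,fx=2.56,fy=2.56,interpolation=cv2.INTER_CUBIC)
cv2.imwrite("pics/w6.png",np.hstack([a[:,180:340],b]))
s=sensors.read_state();print(s['force'],s['torque'])
E
```

```text
clock: 9.72
eef_pos: [468.5, -85.7, 35.8]
tool_rot: [-3.142, -0.001, 0.031]
force: [-2.6, 0.3, 5.9]
width: 10.5
gripper_force: 60.4
[-2.20266868  0.67817659  4.50396198] [ 0.11104426  0.42148287 -0.02687241]
```

View pics/w6.png

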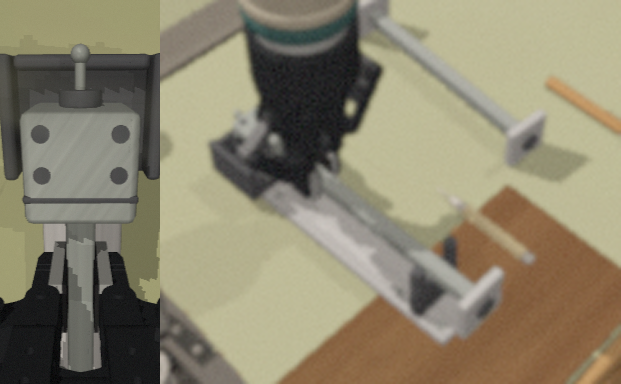

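It is seated: the head lies between the nest walls, the stem is in the fork, and contact came at the expected height. Next I release.

```bash
python3 -m inch '[[[0,0,0,0],[0,0,0,0],[0,0,0,0],[0,0,0,0],[0,0,0,0],[0,0,0,0],[0,0,0,0],[0,0,0,0]]]' 5
python3 -m inch '[[[0,0,-0.5,0],[0,0,-1.5,0],[0,0,-3,0],[0,0,-5,0],[0,0,-7,0],[0,0,-9,0],[0,0,-10,0],[0,0,-10,0]]]'
python3 -m inch '[[[0,0,-1,0],[0,0,-3,0],[0,0,-5,0],[0,0,-6,0],[0,0,-6,0],[0,0,-6,0]]]'
python3 - <<'E'
from h import *
np.save("wp.npy",camera_params("wrist"),allow_pickle=True)
a=get_image("wrist");b=get_image("scene")
b=cv2.resize(b[170:320,150:330],None,fx=1.6,fy=1.6,interpolation=cv2.INTER_CUBIC);b=cv2.copyMakeBorder(b,0,384-b.shape[0],0,0,0)
cv2.imwrite("pics/w7.png",np.hstack([a,b]))
E
```

```text
clock: 10.48
eef_pos: [468.5, -85.7, 35.1]
tool_rot: [3.142, -0.0, 0.031]
force: [0.0, 0.3, -1.0]
width: 50.0
gripper_force: 0.0
clock: 11.15
eef_pos: [470.0, -86.0, 138.0]
tool_rot: [3.141, -0.005, 0.031]
force: [-0.2, -0.3, -0.6]
width: 50.1
gripper_force: 0.0
clock: 11.65
eef_pos: [468.3, -85.6, 195.1]
tool_rot: [-3.142, -0.0, 0.031]
force: [-0.0, 0.3, 0.2]
width: 49.8
gripper_force: 0.0
```

View pics/w7.png

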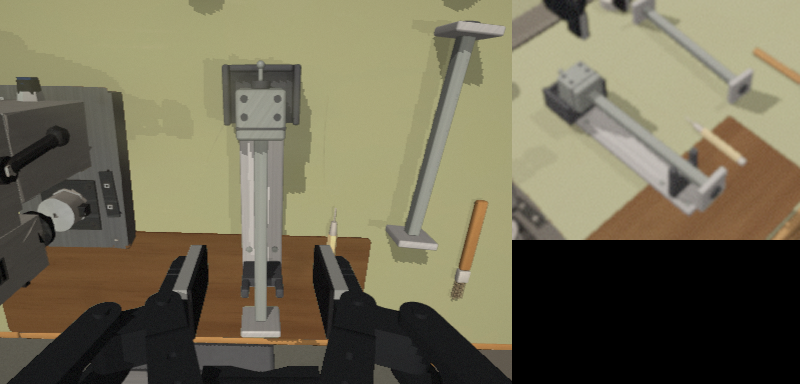

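Released: the head (235–286, 88–139) is in the nest and the stem (u≈261) is in the fork at v≈285. The bar is undisturbed. I'll check the position along the stand.

```bash
python3 - <<'E'
from h import *
p=np.load("wp.npy",allow_pickle=True).item();o=np.array([467.5,-86.4,0]);t=.03;R=np.array([[np.cos(t),np.sin(t)],[-np.sin(t),np.cos(t)]])
for n,u,v,z in(("head back",260,139,70),("head front",260,88,70),("wall in",240,70,39),("wall out",240,65,39),("nest L",222.5,90,44),("nest R",300,90,44),("nest rear L",226,124,44),("prong L top far/near",246,297,63),("prong R",280,297,63),("plate near top",261,335,70),("head L",235,110,70),("head R",286,110,70),("stem fork",261.5,285,56)):
  W=ray("wrist",[[u,v]],z,p)[0];print(n,(R@(W-o)[:2]).round(1))
E
```

```text
head back [34.4  0.6]
head front [73.6  0.7]
wall in [86.8 17.5]
wall out [90.8 17.4]
nest L [70.9 32.2]
nest R [ 71. -33.]
nest rear L [42.6 30.1]
prong L top far/near [-121.8   14. ]
prong R [-121.8  -19.1]
plate near top [-161.5   -0.7]
head L [57.1 20.2]
head R [ 57.2 -19.7]
stem fork [-113.    -1.1]
```

```bash
python3 -c "from cell import order;print(order.finish_job())"
```

```text
the job is handed in; nothing more can be done
None
```

The probe is in its stand, released with its head in the nest and its stem in the fork, measured within about 3 mm of the seat; the plain bar looks undisturbed, and the job was handed in at about 12 s (no verdict was returned).

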